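# Hang two serving pails on the hook stand, largest first

### The arm

A 6-joint arm with a two-finger parallel gripper is mounted at the origin on the work surface. World frame = base frame: x ahead of the robot, y to its left, z up, the work surface at z = 0. Lengths are in m, angles in degrees, forces in N, time in s.
With the tool pointing down it reaches from about 0.4 to 0.825 m from the base axis. Payload 7 kg.
Tool frame: the origin (TCP) lies midway between the tips of the shut fingers; the grasp point (between the pads) lies 19 mm behind it; z points along the fingers, y is the line along which they close (so a half turn about z gives the same grasp; the last joint's range is limited). The gripper opens to 88 mm and grips with 3 to 60 N. Pads are 19 mm wide; open, the fingers measure 130 mm over their backs; the gripper's body (78 mm by 193 mm) begins 47 mm behind the grasp point.
Start: joints at [91.794, 20.546, 0.682, 0, -70.136, -16.507], TCP at [0.171, 0.653, 0.227] pointing down, gripper open.
Joint ranges: [-176.03, 176.03], [-82.01, 121.73], [-58.28, 71.71], [-173.87, 95.51], [-174.79, -0.11], [-173.66, 173.66]. Speed limits (degrees/s): [136.94, 136.94, 172.46, 180, 180, 180].

### API

Orientations are given as [roll, pitch, yaw] about the fixed x, y, z axes, in that order (R = Rz(yaw) Ry(pitch) Rx(roll)).
In Python, from plant import r, eyes, workorder gives the robot as it stands.
- The arm moves only by the tool step_arm, never from a script. Its argument "plan" is a list of rows, each a list of 5 numbers: the shift along the tool's x, y, z each as a share of 25 cm, from -1 to 1, then the turn about the tool's z as a share of 60 degrees, from -1 to 1, then the finger opening in mm, from 0 to 87.6. In form: [[x, y, z, turn, jaw], ...]. A call has 1 to 12 rows; each row is the pose to reach, as a shift and turn from the pose commanded when the call began, along the tool's axes at that moment; what a row does not reach only later rows make up. A row lasts 1/12 s, in which the tool goes at most 41.7 mm and 7.16 degrees, less where a joint would pass 70% of its speed; a pose out of reach is approached as far as the arm can. A call with a number of a shift or a turn outside -1 to 1 is refused whole. A call with a gripper value outside its range is refused whole. The fingers move at their own pace and stop on an object; "newtons" is the grip in N (left out, the last holds). Time passes only in rows, so rows that repeat a pose let the fingers close. It gives the time, the measured TCP pose, the force, the opening and the grip force at its end, in the units of the state.
- r.get_state(): the state, without advancing time (a new reading comes with each control period).
- eyes.capture(name): name is "scene" or "top" or "wrist"; returns the picture (480x640x3 uint8, red, green, blue); there is no depth.
- eyes.camera_model(name): a dict with "fov_y" (degrees; the focal length in pixels is half the picture's height over the tangent of half this angle, whatever the lens; pixels are square), "cx", "cy" (the principal point, pixels), "world_to_cam" (4x4, takes a point from world to camera coordinates); the wrist camera has in their place "hand_eye" (4x4, takes a point from camera to tool coordinates, whose origin is the TCP and whose axes are the flange's). Camera axes: x right, y up, looking along -z (the intrinsics and any distortion apply to the point x, -y, -z); pixel columns grow to the right and rows downward; lengths in m; the calibration is good to about 2 mm. A picture is of the moment at which its call begins: read the wrist's pose just before it. camera_model takes no time and is no camera call.
- workorder.close_job(): hands the job in; it is judged then, once.
The state is a dict: "time_s": time; "joints": joint angles; "qd": joint speeds; "joint_torque": joint torques, N m; "tcp_pos": TCP position; "eef_rot": TCP orientation; "contact_force": force on the tool from outside, world axes, zero at the start; "moment": the same for the moment, N m; "gripper_width": finger opening in m; "gripper_force": force on a finger pad.
Only numpy, scipy, OpenCV 4.12 (cv2) and the standard library are available. Lean on these libraries where they do the work, as an engineer would, in place of code of your own. Each camera call takes 0.05 s, during which the arm holds its last target. There are 200 camera calls.

### The job

Clear the two steel serving pails with wooden handles off the feast table by hanging both on the hook stand. Slide the large shallow one onto the hook first and well back, then the small one in front of it, so that its bowl nests above the large one. Each handle must lie across the hook near its middle with the pail hanging level, still and let go.

Things in the scene. Friction and masses are not known exactly. Their poses are not given: they have to be found in the camera images.
- stand: Fixed steel hook stand. Origin on the table; x points from the hook's tip to the post, z up. 12 mm post at x = +150 mm; from its top a level flat bar, 20 mm wide, 10 mm thick, runs along y = 0 from x = +160 to -90 mm, its upper side 222 mm up. Base plate 12 mm high, x = -10 to +190 mm, 130 mm across. Good hanging places: x = +50 mm (large pail; beyond +75 mm its bowl meets the post), -25 mm (small).
- hook_tip (a point): Top of the upturned free end of the hook's arm, the end nearest the robot: there a stub 20 mm wide and 10 mm thick rises 16 mm above the bar (stand x = -90 to -100 mm). The point is the centre of its top, stand x = -95 mm, y = 0, 238 mm above the table. Nothing else of the stand is higher than the arm. Axes as the stand's. Keep handles and their wires clear of it when carrying past.
- large_pail: Loose shallow steel pail, 0.3-0.5 kg. Origin: centre of underside, z up. Rim 130 mm across, 40 mm high. Rigid handle over the centre: upright wooden slat 122 mm long along y, 12 mm thick along x, underside 180 mm, top 214 mm above the origin, on 6 mm wires at y = +-55 mm; the gap under it is open along x for the hook. Pinch the slat's upper part across its thickness. Either way round will do.
- small_pail: Loose small deep steel pail of the same make, 0.15-0.25 kg. Origin: centre of underside, z up. Rim 72 mm across, 55 mm high. Handle slat 72 mm long along y, 12 mm thick along x, underside 115 mm, top 149 mm above the origin; 6 mm wires at y = +-30 mm. Hung, it floats above the large pail's bowl. Either way round will do.

How it is judged (in metres and radians):
On the way, in this order (a step that is already met when the one before it is completed fails the run):
1. the large pail hangs by its handle on the hook, let go (z of large_pail in the frame of stand between 0.027 and 0.057 m and y of large_pail in the frame of stand between -0.03 and 0.03 m and x of large_pail in the frame of stand between -0.09 and 0.13 m and angle between large_pail's own z axis and vertical below 0.2 rad and angle between the x axis of large_pail and the x axis of stand, either way round below 0.4 rad and contact force between stand and large_pail above 0.3 N and contact force between the fingers and large_pail below 0.1 N and linear speed of large_pail below 0.06 m/s), for 0.2 s.
2. the small pail hangs by its handle on the hook in front of the large one, let go (all of step 1 and z of small_pail in the frame of stand between 0.092 and 0.122 m and y of small_pail in the frame of stand between -0.03 and 0.03 m and x of small_pail in the frame of stand between -0.09 and 0.13 m and angle between small_pail's own z axis and vertical below 0.2 rad and angle between the x axis of small_pail and the x axis of stand, either way round below 0.4 rad and contact force between stand and small_pail above 0.3 N and contact force between the fingers and small_pail below 0.1 N and linear speed of small_pail below 0.06 m/s), for 0.2 s.
At the end, for the whole second after the job is handed in: Both pails hang by their handles on the hook, large one behind: undersides 42 mm (large) and 107 mm (small) above the table within 15 mm, within 30 mm of the arm sideways, tilt under 0.2 rad, handles square across the arm within 0.4 rad, borne by the stand, let go, slower than 0.06 m/s (all of step 2); the robot touches nothing.
It also fails if it takes over 64 s, if anything falls off the work surface, if the arm or the gripper's body presses on something with over 40 N, if the wrist force passes 120 N, or if a joint passes its speed limit or range.

## Working session

There is one attempt and no reset: what is moved stays moved. The work goes in short steps, Python scripts to look and compute and a tool call to move; the robot and the scene stay as the last step left them, time stands still between calls to the robot, and variables do not carry over. Pictures are saved under pics/ and viewed, at most 10 in all, crops included, and the job is handed in when it is done.

Besides the shell and the picture viewer there is one more tool, called after "Emit:" in YAML: its name, and indented under it one key for each argument. step_arm: Moves the arm, as the interface text tells. Its arguments: {"type":"object","properties":{"plan":{"type":"array"},"newtons":{"type":"number"}},"required":["plan"]}

```bash
ls; mkdir -p pics; python3 - <<'E'
from plant import r,eyes
import cv2
s=r.get_state(); print(s)
for n in("scene","top"):
    cv2.imwrite(f"pics/{n}0.png",eyes.capture(n)[:,:,::-1]); print(n,eyes.camera_model(n))
print(eyes.camera_model("wrist"))
E
```

```text
pics
{'time_s': 0.0, 'joints': array([ 9.17940344e+01,  2.05915925e+01,  6.35188347e-01, -2.01514230e-02,
       -7.01355447e+01, -1.65048395e+01]), 'qd': array([-0.10500951,  0.06240274,  0.03756163, -0.00122623,  0.03492604,
        0.07066456]), 'joint_torque': array([-5.14579770e-04, -5.82719886e+01,  2.93049413e+01,  6.99698031e+00,
        6.92967908e-03, -1.53584938e-04]), 'tcp_pos': array([0.1713344 , 0.65240132, 0.22563155]), 'eef_rot': array([ 1.79906458e+02, -7.96170691e-03, -1.47176612e+01]), 'contact_force': array([ 0.00518213,  0.74276115, -0.01860771]), 'moment': array([-0.03332329, -0.02087576,  0.01494671]), 'gripper_force': 0.0, 'gripper_width': 0.08758413021472697}
scene {'fov_y': 46.95475234230166, 'cx': 315.0153439898008, 'cy': 240.85304744127544, 'world_to_cam': array([[ 0.28240496,  0.95926193, -0.00799938, -0.16273703],
       [-0.77030311,  0.23172995,  0.59408277,  0.30471141],
       [ 0.57173468, -0.16160998,  0.80436414, -1.3761385 ],
       [ 0.        ,  0.        ,  0.        ,  1.        ]])}
top {'fov_y': 48.08874892590026, 'cx': 313.8011080714209, 'cy': 233.28388905149112, 'world_to_cam': array([[-0.00942932, -0.99943906, -0.03213488,  0.02219765],
       [ 0.98550794, -0.01473136,  0.16898845, -0.52813288],
       [-0.16936705, -0.03007574,  0.98509403, -0.9471686 ],
       [ 0.        ,  0.        ,  0.        ,  1.        ]])}
{'fov_y': 71.23477824301068, 'cx': 322.0801292603447, 'cy': 244.01298585460623, 'hand_eye': array([[ 7.48537433e-06,  9.57716389e-01,  2.87713953e-01,
         7.90219436e-02],
       [ 9.99999652e-01,  2.32980446e-04, -8.01541115e-04,
        -1.04245096e-03],
       [-8.34680787e-04,  2.87713859e-01, -9.57716053e-01,
        -1.58318647e-01],
       [ 0.00000000e+00,  0.00000000e+00,  0.00000000e+00,
         1.00000000e+00]])}
```

View pics/scene0.png

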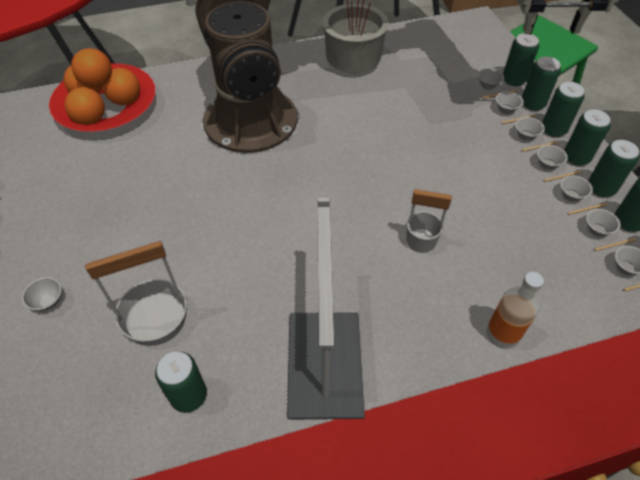

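View pics/top0.png

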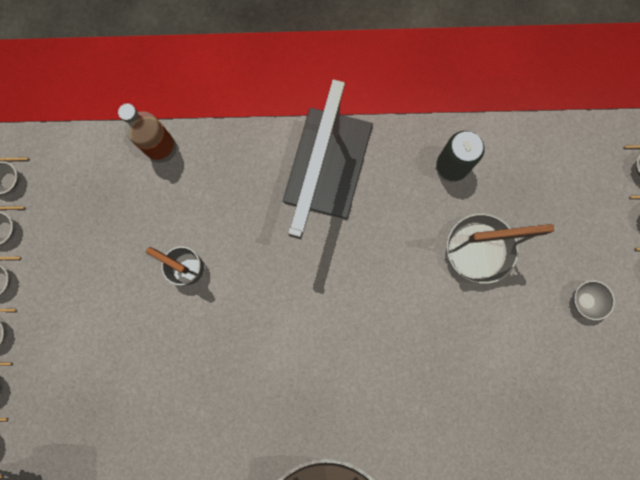

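The scene view shows the stand in the middle (hook tip at about 324,202), the large pail at left (slat 88-163, 245-275) and the small one at right (slat about 432,199). The top view has the tip at (296,233), the large slat from (475,238) to (553,228) and the small one from (148,249) to (187,272).

```bash
cat > h.py <<'E'
import numpy as np,cv2
from plant import r,eyes
from scipy.spatial.transform import Rotation as Ro
def cam(n,s=None):
    m=eyes.camera_model(n); f=240/np.tan(np.radians(m["fov_y"]/2))
    if n=="wrist":
        T=np.eye(4);T[:3,:3]=Ro.from_euler("xyz",s["eef_rot"],degrees=True).as_matrix();T[:3,3]=s["tcp_pos"]
        C=T@m["hand_eye"]
    else: C=np.linalg.inv(m["world_to_cam"])
    return f,m["cx"],m["cy"],C
def ray(c,u,v):
    f,cx,cy,C=c; return C[:3,3],C[:3,:3]@np.array([(u-cx)/f,-(v-cy)/f,-1])
def plane(c,u,v,z):
    o,d=ray(c,u,v); return o+d*(z-o[2])/d[2]
def proj(c,p):
    f,cx,cy,C=c; q=np.linalg.inv(C)@np.append(p,1); return np.array([cx+f*q[0]/-q[2],cy+f*q[1]/q[2]])
def tri(c1,p1,c2,p2):
    o1,d1=ray(c1,*p1);o2,d2=ray(c2,*p2)
    A=np.stack([d1,-d2],1);t=np.linalg.lstsq(A,o2-o1,rcond=None)[0]
    a,b=o1+t[0]*d1,o2+t[1]*d2; return (a+b)/2,np.linalg.norm(a-b)
def wood(im):
    h=cv2.cvtColor(im,cv2.COLOR_RGB2HSV); m=cv2.inRange(h,(4,110,60),(16,230,200))
    return cv2.morphologyEx(m,cv2.MORPH_OPEN,np.ones((3,3)))
def blobs(m,amin=80):
    cs=cv2.findContours(m,cv2.RETR_EXTERNAL,cv2.CHAIN_APPROX_NONE)[0]
    return sorted([c for c in cs if cv2.contourArea(c)>amin],key=cv2.contourArea,reverse=True)
E
python3 - <<'E'
from h import *
np.set_printoptions(precision=4,suppress=True)
for n in("scene","top"):
    im=cv2.imread(f"pics/{n}0.png")[:,:,::-1].copy(); c=cam(n)
    for b in blobs(wood(im))[:8]:
        (x,y),wh,a=cv2.minAreaRect(b); print(n,np.round([x,y,*wh,a],1),cv2.contourArea(b),[plane(c,x,y,z)[:2] for z in(.197,.132)], np.round(cv2.boxPoints(cv2.minAreaRect(b))).tolist())
# bar in top
im=cv2.imread("pics/top0.png")[:,:,::-1].copy()
for n,box in(("top",(60,250,270,360)),("scene",(190,350,305,345))):
    im=cv2.imread(f"pics/{n}0.png"); g=im.min(2); m=np.zeros_like(g); a,b_,c_,d=box
    m[a:b_,c_:d]=(g[a:b_,c_:d]>150)*255 if n=="top" else (g[a:b_,c_:d]>150)*255
    if n=="top": m[:, :][im[:,:,2].astype(int)-im[:,:,0]>40]=0
    for b in blobs(m)[:2]:
        R=cv2.minAreaRect(b);B=cv2.boxPoints(R);print(n,"bar",np.round(R[1],1),np.round(B,1).tolist())
        for p in B: print(plane(cam(n),*p,.222))
E
```

```text
scene [94.6 82.2 71.5 78.8 61.5] 3769.5 [array([ 0.0226, -0.3153]), array([-0.0707, -0.3312])] [[43.0, 70.0], [112.0, 32.0], [146.0, 95.0], [77.0, 132.0]]
scene [124.8 260.   15.9  78.9  72.6] 1119.0 [array([ 0.499 , -0.2932]), array([ 0.4483, -0.3071])] [[85.0, 264.0], [160.0, 241.0], [165.0, 256.0], [90.0, 279.0]]
scene [506.1 328.   36.5  28.1  28.9] 704.5 [array([0.7827, 0.2321]), array([0.7572, 0.2651])] [[483.0, 331.0], [497.0, 307.0], [529.0, 325.0], [515.0, 349.0]]
scene [431.4 199.   36.8  13.8   9.2] 444.5 [array([0.5219, 0.2275]), array([0.4731, 0.2601])] [[412.0, 203.0], [414.0, 189.0], [451.0, 195.0], [448.0, 209.0]]
scene [483.5   5.   10.   65.   90. ] 391.5 [array([-0.0036,  0.5904]), array([-0.0993,  0.6554])] [[451.0, 0.0], [516.0, 0.0], [516.0, 10.0], [451.0, 10.0]]
top [513.4 231.8   7.6  79.7  83.5] 496.5 [array([ 0.4999, -0.2966]), array([ 0.5109, -0.3188])] [[473.0, 233.0], [553.0, 224.0], [553.0, 231.0], [474.0, 240.0]]
top [157.5 145.1  28.6  32.2  49.2] 468.0 [array([0.6509, 0.263 ]), array([0.6738, 0.2848])] [[136.0, 145.0], [160.0, 124.0], [179.0, 145.0], [155.0, 166.0]]
top [165.5 259.1  42.    8.1  31.8] 254.5 [array([0.4649, 0.243 ]), array([0.4732, 0.2633])] [[145.0, 251.0], [150.0, 245.0], [185.0, 267.0], [181.0, 274.0]]
top bar [ 13.4 159.5] [[287.70001220703125, 232.3000030517578], [332.70001220703125, 79.30000305175781], [345.6000061035156, 83.0999984741211], [300.6000061035156, 236.10000610351562]]
[0.5    0.0499 0.222 ]
[ 0.7456 -0.0221  0.222 ]
[ 0.7387 -0.0424  0.222 ]
[0.4939 0.0304 0.222 ]
scene bar [136.3  13.3] [[316.20001220703125, 208.10000610351562], [329.5, 207.6999969482422], [333.29998779296875, 343.8999938964844], [320.0, 344.29998779296875]]
[0.504  0.0252 0.222 ]
[0.5096 0.0464 0.222 ]
[ 0.7461 -0.0217  0.222 ]
[ 0.7414 -0.0395  0.222 ]
```

The two views agree: the large slat is at (0.499,-0.295), the small one at (0.473,0.262), and the bar runs from (0.505,0.037) to (0.742,-0.031). Next I get the slat angles and the first move.

```bash
cat >> h.py <<'E'
def rows(*wps):
    """wps: (x,y,z,yaw); prints shares from the measured pose"""
    s=r.get_state(); R=Ro.from_euler("xyz",s["eef_rot"],degrees=True).as_matrix(); y0=s["eef_rot"][2]
    for w in wps:
        d=R.T@(np.array(w[:3])-s["tcp_pos"])/.25; t=-((w[3]-y0+180)%360-180)/60
        print("row",np.round(d,3),round(t,3))
    print(s["time_s"],s["tcp_pos"],s["eef_rot"])
np.set_printoptions(precision=4,suppress=True)
E
python3 - <<'E'
from h import *
for nm,z,pr in(("L",.197,{"top":((473.5,236.5),(553,227.5)),"scene":((87.5,271.5),(162.5,248.5))}),("S",.132,{"top":((147.5,248),(183,270.5)),"scene":((413,196),(449.5,202))})):
    for n,(a,b) in pr.items():
        A,B=plane(cam(n),*a,z),plane(cam(n),*b,z); d=(B-A)[:2]
        print(nm,n,(A+B)/2,np.linalg.norm(d),np.degrees(np.arctan2(d[1],d[0])))
rows((.38,.5,.37,-60),(.44,.30,.37,-74))
E
```

```text
L top [ 0.4997 -0.2963  0.197 ] 0.12269536798029021 -84.27368505019156
L scene [ 0.4991 -0.2921  0.197 ] 0.11978251356951257 95.17119316621479
S top [0.473  0.2638 0.132 ] 0.0729845042942417 -122.23235826805839
S scene [0.4731 0.2597 0.132 ] 0.0685304436921471 60.649832043594394
row [ 0.962  0.379 -0.576] 0.755
row [ 1.398  1.091 -0.575] 0.988
0.1 [0.1714 0.6524 0.2257] [179.9151  -0.0071 -14.7194]
```

Emit:
step_arm:
  plan:
    - [0,0,-0.3,0.1,87]
    - [0.2,0.1,-0.57,0.2,87]
    - [0.4,0.2,-0.57,0.4,87]
    - [0.8,0.35,-0.57,0.7,87]
    - [0.97,0.5,-0.57,0.8,87]
    - [0.97,0.6,-0.57,0.9,87]
    - [0.97,0.6,-0.57,1,87]
    - [0.97,0.6,-0.57,1,87]
    - [0.97,0.6,-0.57,1,87]
    - [0.97,0.6,-0.57,1,87]
    - [0.97,0.6,-0.57,1,87]
    - [0.97,0.6,-0.57,1,87]

```text
time_s: 1.1
tcp_pos: [0.3678, 0.4461, 0.3687]
eef_rot: [180.0, -0.0, -74.7]
contact_force: [0.2, 0.4, 0.3]
gripper_width: 0.0872
gripper_force: 0.0
```

```bash
python3 - <<'E'
from h import *
rows((.46,.22,.37,-85),(.48,.15,.37,-85))
E
```

```text
row [ 0.97  -0.117 -0.005] 0.172
row [ 1.261 -0.12  -0.005] 0.172
1.1 [0.3678 0.4461 0.3687] [179.9687  -0.0038 -74.6957]
```

Emit:
step_arm:
  plan:
    - [0.97,-0.12,-0.02,0.17,87]
    - [0.97,-0.12,-0.02,0.17,87]
    - [0.97,-0.12,-0.02,0.17,87]
    - [0.97,-0.12,-0.02,0.17,87]
    - [0.97,-0.12,-0.02,0.17,87]
    - [0.97,-0.12,-0.02,0.17,87]
    - [0.97,-0.12,-0.02,0.17,87]
    - [0.97,-0.12,-0.02,0.17,87]

```text
time_s: 1.77
tcp_pos: [0.461, 0.2196, 0.3737]
eef_rot: [180.0, -0.0, -85.0]
contact_force: [-0.5, 0.8, 0.2]
gripper_width: 0.0868
gripper_force: 0.0
```

```bash
python3 - <<'E'
from h import *
rows((.495,-.03,.37,-85))
E
```

```text
row [ 1.006 -0.048  0.015] 0.0
1.7667 [0.461  0.2196 0.3737] [179.9736  -0.0089 -84.973 ]
```

Emit:
step_arm:
  plan:
    - [1,-0.05,0.02,0,87]
    - [1,-0.05,0.02,0,87]
    - [1,-0.05,0.02,0,87]
    - [1,-0.05,0.02,0,87]
    - [1,-0.05,0.02,0,87]
    - [1,-0.05,0.02,0,87]
    - [1,-0.05,0.02,0,87]
    - [1,-0.05,0.02,0,87]

```text
time_s: 2.43
tcp_pos: [0.4957, -0.0282, 0.3683]
eef_rot: [179.9, -0.0, -85.0]
contact_force: [-0.0, 1.2, 0.2]
gripper_width: 0.087
gripper_force: 0.0
```

```bash
python3 - <<'E'
from h import *
s=r.get_state(); im=eyes.capture("wrist"); np.savez("pics/w1.npz",im=im,p=s["tcp_pos"],e=s["eef_rot"]); cv2.imwrite("pics/w1.png",im[:,:,::-1])
rows((.5,-.24,.37,-85))
E
```

```text
row [ 0.85   0.058 -0.007] 0.001
2.4833 [ 0.4956 -0.0271  0.3684] [179.9295   0.0066 -84.9264]
```

View pics/w1.png

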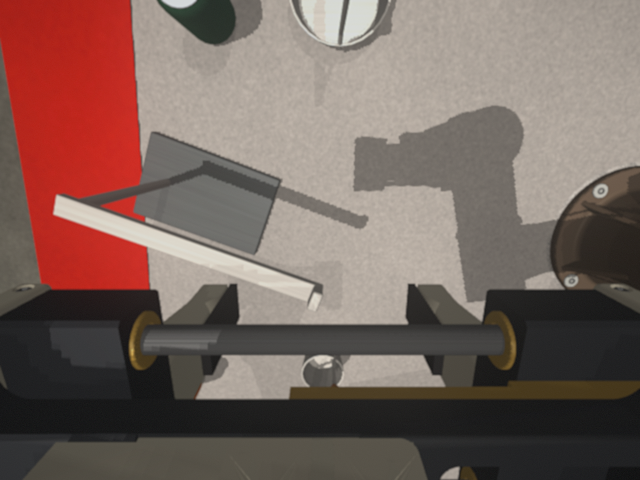

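The wrist view shows the bar from (58,205) to its stub at about (315,298). I check this against my stand estimate and carry on to the large pail.

```bash
python3 - <<'E'
from h import *
d=np.load("pics/w1.npz"); c=cam("wrist",dict(tcp_pos=d["p"],eef_rot=d["e"]))
a=np.radians(-16);u=np.array([np.cos(a),np.sin(a)]);v=np.array([-u[1],u[0]]);o=np.array([.5895,.012])
for x,y,z in((.16,.01,.222),(.16,-.01,.222),(-.1,.01,.238),(-.1,-.01,.238),(-.09,.01,.238),(-.09,-.01,.238),(-.01,.065,.012),(-.01,-.065,.012),(.19,-.065,.012)):
    print((x,y,z),proj(c,np.array([*(o+x*u+y*v),z])))
E
```

```text
(0.16, 0.01, 0.222) [ 52.5694 212.9513]
(0.16, -0.01, 0.222) [ 55.7035 192.687 ]
(-0.1, 0.01, 0.238) [315.7708 311.9344]
(-0.1, -0.01, 0.238) [323.268  294.0987]
(-0.09, 0.01, 0.238) [305.9705 308.5636]
(-0.09, -0.01, 0.238) [313.3251 290.6116]
(-0.01, 0.065, 0.012) [254.248  255.3533]
(-0.01, -0.065, 0.012) [280.2949 179.4453]
(0.19, -0.065, 0.012) [150.1046 129.5545]
```

Emit:
step_arm:
  plan:
    - [0.85,0.06,-0.01,0,87]
    - [0.85,0.06,-0.01,0,87]
    - [0.85,0.06,-0.01,0,87]
    - [0.85,0.06,-0.01,0,87]
    - [0.85,0.06,-0.01,0,87]
    - [0.85,0.06,-0.01,0,87]
    - [0.85,0.06,-0.01,0,87]
    - [0.85,0.06,-0.01,0,87]

```text
time_s: 3.15
tcp_pos: [0.5001, -0.2392, 0.3709]
eef_rot: [180.0, 0.0, -84.8]
contact_force: [-1.0, 0.1, -0.5]
gripper_width: 0.087
gripper_force: 0.0
```

```bash
python3 - <<'E'
from h import *
s=r.get_state(); im=eyes.capture("wrist"); np.savez("pics/w2.npz",im=im,p=s["tcp_pos"],e=s["eef_rot"]); cv2.imwrite("pics/w2.png",im[:,:,::-1])
c=cam("wrist",s)
for b in blobs(wood(im))[:4]:
    R=cv2.minAreaRect(b); print(np.round(R[0]),np.round(R[1]),R[2],plane(c,*R[0],.21),[plane(c,*p,.214)[:2] for p in cv2.boxPoints(R)])
rows((.4995,-.2945,.27,-84.5))
E
```

```text
[331. 168.] [131.  12.] 90.0 [ 0.4981 -0.2955  0.21  ] [array([ 0.5088, -0.3508]), array([ 0.4984, -0.3518]), array([ 0.4863, -0.2343]), array([ 0.4979, -0.2333])]
row [0.222 0.022 0.405] -0.005
3.2 [ 0.5001 -0.2388  0.3713] [179.9799   0.0233 -84.7813]
```

View pics/w2.png

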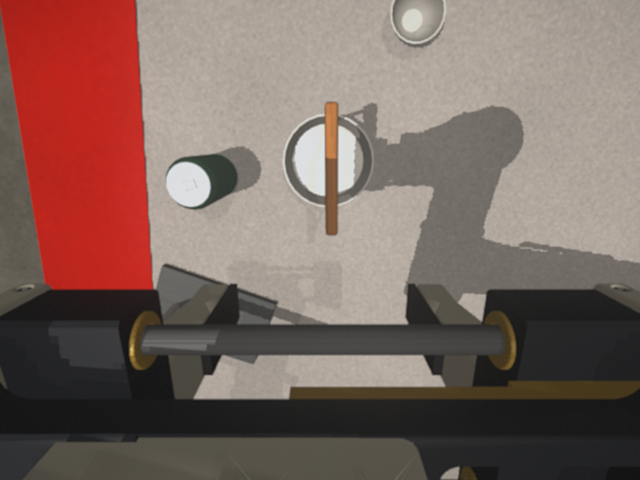

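The stand estimate holds within about 1 px. The slat lies at (331,168), square to the tool, centred at (0.498,-0.294). The can at (190,180) is clear of the fingers. I descend in two stages.

Emit:
step_arm:
  plan:
    - [0.22,0.025,0.2,0,87]
    - [0.22,0.025,0.4,0,87]
    - [0.22,0.025,0.4,0,87]
    - [0.22,0.025,0.4,0,87]
    - [0.22,0.025,0.4,0,87]
    - [0.22,0.025,0.5,0,87]
    - [0.22,0.025,0.6,0,87]
    - [0.22,0.025,0.68,0,87]
    - [0.22,0.025,0.73,0,87]
    - [0.22,0.025,0.73,0,87]
    - [0.22,0.025,0.73,0,87]

```text
time_s: 4.12
tcp_pos: [0.4995, -0.2953, 0.1912]
eef_rot: [-179.9, -0.1, -84.8]
contact_force: [1.8, -0.4, 0.1]
gripper_width: 0.087
gripper_force: 0.0
```

```bash
python3 - <<'E'
from h import *
s=r.get_state();print(s["contact_force"])
rows((.498,-.294,.188,-84.8))
E
```

```text
[ 1.7782 -0.4498  0.1232]
row [-0.006  0.006  0.013] 0.0
4.1167 [ 0.4995 -0.2953  0.1912] [-179.8832   -0.0782  -84.7825]
```

Emit:
step_arm:
  plan:
    - [0,0.005,0.01,0,40]
    - [0,0.005,0.01,0,20]
    - [0,0.005,0.01,0,5]
    - [0,0.005,0.01,0,5]
    - [0,0.005,0.01,0,5]
    - [0,0.005,0.01,0,5]
    - [0,0.005,0.01,0,5]
    - [0,0.005,0.01,0,5]
    - [0,0.005,0.01,0,5]
    - [0,0.005,0.01,0,5]
  newtons: 35

```text
time_s: 4.95
tcp_pos: [0.4967, -0.2962, 0.1865]
eef_rot: [180.0, 0.0, -84.9]
contact_force: [0.4, -0.8, -0.3]
gripper_width: 0.026
gripper_force: 0.0
```

Emit:
step_arm:
  plan:
    - [0,0.005,0.01,0,5]
    - [0,0.005,0.01,0,5]
    - [0,0.005,0.01,0,5]
    - [0,0.005,0.01,0,5]

```text
time_s: 5.28
tcp_pos: [0.4949, -0.2961, 0.1834]
eef_rot: [179.9, 0.0, -84.9]
contact_force: [-0.8, 0.5, -3.1]
gripper_width: 0.0119
gripper_force: 35.0
```

```bash
python3 - <<'E'
from h import *
rows((.497,-.296,.28,-84.9),(.44,-.296,.28,-84.9),(.41,-.15,.28,-95))
E
```

```text
row [ 0.    -0.008 -0.386] -0.0
row [-0.02   0.219 -0.386] -0.0
row [-0.612  0.287 -0.386] 0.168
5.2833 [ 0.4949 -0.2961  0.1834] [179.9325   0.0441 -84.9266]
```

Emit:
step_arm:
  plan:
    - [0,0,-0.05,0,5]
    - [0,0,-0.12,0,5]
    - [0,0,-0.2,0,5]
    - [0,0,-0.28,0,5]
    - [0,0.05,-0.34,0,5]
    - [0,0.1,-0.37,0,5]
    - [0,0.16,-0.37,0,5]
    - [-0.06,0.2,-0.37,0,5]
    - [-0.14,0.23,-0.37,0,5]
    - [-0.22,0.25,-0.37,0.03,5]
    - [-0.3,0.27,-0.37,0.06,5]
    - [-0.34,0.28,-0.37,0.08,5]

```text
time_s: 6.28
tcp_pos: [0.4154, -0.2164, 0.2752]
eef_rot: [179.9, 0.1, -89.8]
contact_force: [0.9, 0.7, -3.5]
gripper_width: 0.0118
gripper_force: 35.0
```

```bash
python3 - <<'E'
from h import *
s=r.get_state();print(s["contact_force"],s["gripper_force"])
rows((.415,0,.277,-100),(.44,.056,.277,-106))
E
```

```text
[ 0.8981  0.6837 -3.5096] 34.998579025268555
row [-0.866 -0.001 -0.006] 0.169
row [-1.089 -0.101 -0.006] 0.269
6.2833 [ 0.4154 -0.2164  0.2752] [179.9017   0.0736 -89.838 ]
```

Emit:
step_arm:
  plan:
    - [-0.06,0,-0.01,0.02,5]
    - [-0.14,0,-0.01,0.04,5]
    - [-0.24,0,-0.01,0.07,5]
    - [-0.34,0,-0.01,0.1,5]
    - [-0.44,0,-0.01,0.13,5]
    - [-0.54,0,-0.01,0.17,5]
    - [-0.64,0,-0.01,0.2,5]
    - [-0.74,0,-0.01,0.23,5]
    - [-0.82,0,-0.01,0.25,5]
    - [-0.88,0,-0.01,0.27,5]
    - [-0.9,0,-0.01,0.27,5]
    - [-0.9,0,-0.01,0.27,5]

```text
time_s: 7.28
tcp_pos: [0.4159, 0.0074, 0.278]
eef_rot: [179.9, -0.0, -105.8]
contact_force: [-0.7, -0.3, -3.5]
gripper_width: 0.0116
gripper_force: 35.0
```

```bash
cat >> h.py <<'E'
a_=np.radians(-16);U=np.array([np.cos(a_),np.sin(a_)]);V=np.array([-U[1],U[0]]);O=np.array([.5895,.012])
def st(x,y,z,yaw=-106): return (*(O+x*U+y*V),z,yaw)
def instand(p): d=np.array(p[:2])-O; return np.array([d@U,d@V])
E
python3 - <<'E'
from h import *
s=r.get_state();print(s["contact_force"],s["gripper_force"])
rows(st(-.16,0,.277))
im=eyes.capture("scene");cv2.imwrite("pics/s1.png",cv2.resize(im[100:340,150:470],None,fx=2,fy=2)[:,:,::-1])
E
```

```text
[-0.7304 -0.2838 -3.4596] 34.99935328960419
row [-0.209 -0.023  0.004] 0.003
7.2833 [0.4159 0.0074 0.278 ] [ 179.9247   -0.0303 -105.8042]
```

View pics/s1.png

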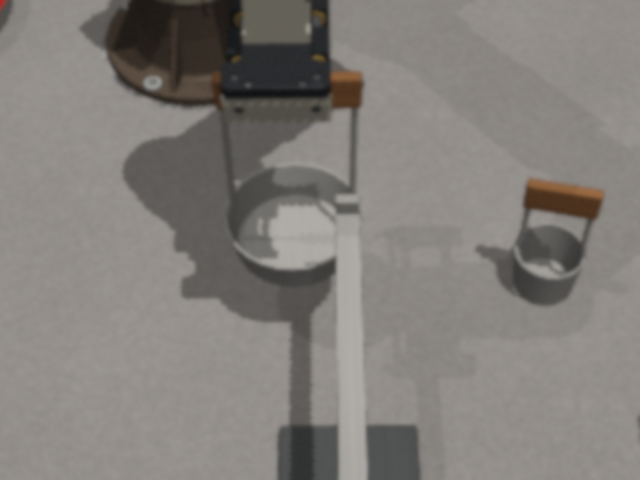

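The pail hangs level in the gripper, with the slat from (215,90) to (362,90) in the crop. I check its lateral centre.

```bash
python3 - <<'E'
from h import *
c=cam("scene");print([instand(plane(c,u,v,.2916)) for u,v in((257.5,145),(331,145))],instand(r.get_state()["tcp_pos"]))
rows(st(-.16,0,.277),st(.05,0,.277))
E
```

```text
[array([-0.1632, -0.1058]), array([-0.1613,  0.0143])] [-0.1653 -0.0528]
row [-0.211 -0.022  0.005] 0.003
row [-0.208 -0.862  0.004] 0.003
7.3333 [0.4161 0.0068 0.2782] [ 179.9385   -0.0415 -105.8221]
```

Emit:
step_arm:
  plan:
    - [-0.04,-0.01,0,0,5]
    - [-0.09,-0.02,0,0,5]
    - [-0.14,-0.02,0,0,5]
    - [-0.18,-0.02,0,0,5]
    - [-0.2,-0.02,0,0,5]
    - [-0.2,-0.02,0,0,5]
    - [-0.2,-0.02,0,0,5]

```text
time_s: 7.92
tcp_pos: [0.4355, 0.0542, 0.2788]
eef_rot: [180.0, -0.0, -105.9]
contact_force: [-0.4, 0.7, -3.1]
gripper_width: 0.0118
gripper_force: 35.0
```

```bash
python3 - <<'E'
from h import *
im=eyes.capture("scene");c=cam("scene")
for b in blobs(wood(im)): 
    R=cv2.boundingRect(b)
    if 200<R[0]<400: print(R,[instand(plane(c,u,R[1]+R[3]/2,.2916)) for u in (R[0],R[0]+R[2])])
print(instand(r.get_state()["tcp_pos"]))
rows(st(-.16,0,.277),st(.05,0,.277))
E
```

```text
(351, 138, 10, 18) [array([-0.1562,  0.0467]), array([-0.1559,  0.063 ])]
(287, 138, 8, 18) [array([-0.1578, -0.0575]), array([-0.1576, -0.0444])]
[-0.1597 -0.0022]
row [-0.009  0.001  0.008] 0.002
row [-0.007 -0.839  0.007] 0.002
7.9667 [0.4354 0.0539 0.2789] [ 179.9774   -0.0263 -105.8821]
```

Emit:
step_arm:
  plan:
    - [0,-0.04,0,0,5]
    - [0,-0.1,0,0,5]
    - [0,-0.18,0,0,5]
    - [0,-0.26,0,0,5]
    - [0,-0.34,0,0,5]
    - [0,-0.42,0,0,5]
    - [0,-0.5,0,0,5]
    - [0,-0.58,0,0,5]
    - [0,-0.66,0,0,5]
    - [0,-0.74,0,0,5]
    - [0,-0.8,0,0,5]
    - [0,-0.84,0,0,5]

```text
time_s: 8.97
tcp_pos: [0.6391, -0.005, 0.2782]
eef_rot: [180.0, -0.0, -106.0]
contact_force: [-0.4, 0.2, -2.9]
gripper_width: 0.0118
gripper_force: 35.0
```

Emit:
step_arm:
  plan:
    - [0,0,0,0,5]
    - [0,0,0.03,0,5]
    - [0,0,0.08,0,5]
    - [0,0,0.12,0,5]
    - [0,0,0.15,0,5]
    - [0,0,0.15,0,5]

```text
time_s: 9.47
tcp_pos: [0.636, -0.0036, 0.2394]
eef_rot: [179.8, -0.1, -105.9]
contact_force: [0.4, -0.2, -2.6]
gripper_width: 0.0117
gripper_force: 35.0
```

```bash
python3 - <<'E'
from h import *
s=r.get_state();print(s["contact_force"],instand(s["tcp_pos"]))
rows(st(.05,0,.226))
E
```

```text
[ 0.4384 -0.2399 -2.639 ] [ 0.049  -0.0022]
row [-0.009 -0.004  0.054] 0.002
9.4667 [ 0.636  -0.0036  0.2394] [ 179.827    -0.0627 -105.9033]
```

Emit:
step_arm:
  plan:
    - [0,0,0.02,0,5]
    - [0,0,0.035,0,5]
    - [0,0,0.048,0,5]
    - [0,0,0.054,0,5]
    - [0,0,0.054,0,5]

```text
time_s: 9.88
tcp_pos: [0.6374, -0.0037, 0.2277]
eef_rot: [180.0, -0.0, -105.9]
contact_force: [0.7, -0.0, -3.9]
gripper_width: 0.0116
gripper_force: 35.0
```

Emit:
step_arm:
  plan:
    - [0,0,0.005,0,5]
    - [0,0,0.01,0,5]
    - [0,0,0.01,0,5]
    - [0,0,0.01,0,5]

```text
time_s: 10.22
tcp_pos: [0.6375, -0.0037, 0.2256]
eef_rot: [-180.0, -0.0, -105.9]
contact_force: [0.1, 0.4, -3.3]
gripper_width: 0.0121
gripper_force: 35.0
```

Emit:
step_arm:
  plan:
    - [0,0,0.005,0,5]
    - [0,0,0.008,0,5]
    - [0,0,0.008,0,5]

```text
time_s: 10.47
tcp_pos: [0.6377, -0.0038, 0.2253]
eef_rot: [-179.9, 0.0, -105.9]
contact_force: [-3.5, 0.6, 4.7]
gripper_width: 0.0115
gripper_force: 35.0
```

The handle is on the bar, so I let go.

Emit:
step_arm:
  plan:
    - [0,0,0,0,20]
    - [0,0,0,0,30]
    - [0,0,0,0,40]
    - [0,0,0,0,40]
    - [0,0,0,0,40]
    - [0,0,-0.05,0,40]
    - [0,0,-0.12,0,40]
    - [0,0,-0.2,0,40]
    - [0,0,-0.3,0,40]
    - [0,0,-0.4,0,40]
    - [0,0,-0.4,0,40]
    - [0,0,-0.4,0,40]

```text
time_s: 11.47
tcp_pos: [0.6383, -0.0036, 0.3253]
eef_rot: [-179.8, 0.1, -105.9]
contact_force: [-0.6, -0.9, -0.7]
gripper_width: 0.0398
gripper_force: 0.0
```

```bash
python3 - <<'E'
from h import *
rows((.60,.10,.37,-106),(.50,.20,.37,-115))
cs=[]
for n in("scene","top"):
    im=eyes.capture(n); cs.append(im[60:340,150:470] if n=="scene" else im[50:330,150:470])
cv2.imwrite("pics/p1.png",np.hstack(cs)[:,:,::-1])
E
```

```text
row [-0.357  0.26  -0.179] 0.001
row [-0.632  0.755 -0.18 ] 0.151
11.4667 [ 0.6383 -0.0036  0.3253] [-179.8303    0.0931 -105.9144]
```

View pics/p1.png

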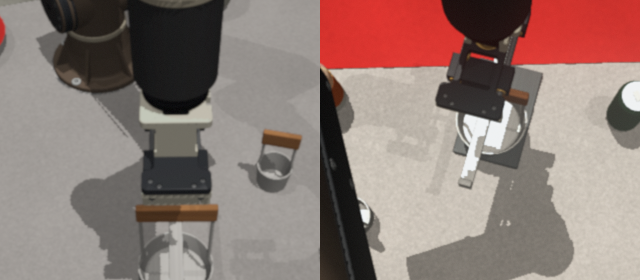

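The large pail hangs on the bar (slat at about 177,213 in the left half), clear of the gripper. On to the small pail.

Emit:
step_arm:
  plan:
    - [-0.1,0.1,-0.15,0,60]
    - [-0.25,0.25,-0.18,0.05,80]
    - [-0.4,0.4,-0.18,0.1,87]
    - [-0.55,0.5,-0.18,0.15,87]
    - [-0.7,0.6,-0.18,0.2,87]
    - [-0.85,0.7,-0.18,0.25,87]
    - [-0.95,0.75,-0.18,0.25,87]
    - [-1,0.78,-0.18,0.25,87]
    - [-1,0.78,-0.18,0.25,87]
    - [-1,0.78,-0.18,0.25,87]
    - [-1,0.78,-0.18,0.25,87]

```text
time_s: 12.48
tcp_pos: [0.5182, 0.2903, 0.3674]
eef_rot: [180.0, -0.1, -120.8]
contact_force: [0.1, -0.4, 0.4]
gripper_width: 0.087
gripper_force: 0.0
```

```bash
python3 - <<'E'
from h import *
rows((.501,.309,.32,-121))
E
```

```text
row [-0.029  0.097  0.19 ] 0.003
12.4833 [0.5182 0.2903 0.3674] [ 179.9785   -0.1134 -120.8486]
```

Emit:
step_arm:
  plan:
    - [-0.03,0.1,0.19,0,87]
    - [-0.03,0.1,0.19,0,87]
    - [-0.03,0.1,0.19,0,87]
    - [-0.03,0.1,0.19,0,87]
    - [-0.03,0.1,0.19,0,87]

```text
time_s: 12.9
tcp_pos: [0.5021, 0.3088, 0.3226]
eef_rot: [-179.9, 0.1, -121.0]
contact_force: [0.7, -0.6, 0.0]
gripper_width: 0.0871
gripper_force: 0.0
```

```bash
python3 - <<'E'
from h import *
s=r.get_state(); im=eyes.capture("wrist"); cv2.imwrite("pics/w3.png",im[:,:,::-1])
c=cam("wrist",s)
for b in blobs(wood(im))[:4]:
    R=cv2.minAreaRect(b); print(np.round(R[0]),np.round(R[1]),R[2],plane(c,*R[0],.149),[plane(c,*p,.149)[:2] for p in cv2.boxPoints(R)])
rows((.473,.262,.22,-121),(.473,.262,.121,-121))
E
```

```text
[199. 274.] [24. 50.] 90.0 [0.6447 0.2894 0.149 ] [array([0.659, 0.265]), array([0.6138, 0.2921]), array([0.6299, 0.3144]), array([0.6762, 0.2867])]
[324. 162.] [74. 11.] 88.69805145263672 [0.4709 0.2584 0.149 ] [array([0.4588, 0.2265]), array([0.4498, 0.2316]), array([0.4838, 0.2923]), array([0.4933, 0.2869])]
row [0.222 0.004 0.411] 0.001
row [0.223 0.004 0.807] 0.001
12.95 [0.5021 0.309  0.3227] [-179.9357    0.1097 -120.962 ]
```

View pics/w3.png

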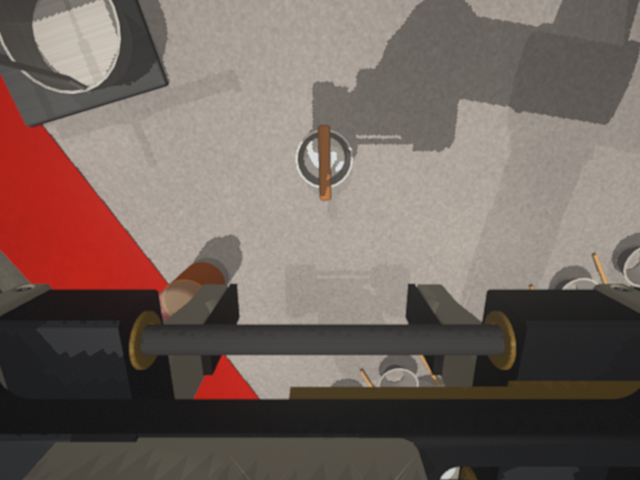

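The small slat is at (324,162) and square to the tool, centred at (0.4715,0.259); the bottle at (195,285) is clear. I shift over, then descend.

Emit:
step_arm:
  plan:
    - [0.15,0,0,0,87]
    - [0.235,0,0.05,0,87]
    - [0.235,0,0.2,0,87]
    - [0.235,0,0.35,0,87]
    - [0.235,0,0.5,0,87]
    - [0.235,0,0.6,0,87]
    - [0.235,0,0.68,0,87]
    - [0.235,0,0.75,0,87]
    - [0.235,0,0.79,0,87]
    - [0.235,0,0.79,0,87]
    - [0.235,0,0.79,0,87]
    - [0.235,0,0.79,0,87]

```text
time_s: 13.95
tcp_pos: [0.4718, 0.2596, 0.1251]
eef_rot: [-180.0, 0.1, -120.9]
contact_force: [-0.4, -0.2, 0.8]
gripper_width: 0.0871
gripper_force: 0.0
```

```bash
python3 - <<'E'
from h import *
rows((.4715,.259,.121,-121))
E
```

```text
row [ 0.003 -0.     0.016] 0.001
13.95 [0.4718 0.2596 0.1251] [-179.953     0.1222 -120.9104]
```

Emit:
step_arm:
  plan:
    - [0,0,0.016,0,40]
    - [0,0,0.016,0,20]
    - [0,0,0.016,0,5]
    - [0,0,0.016,0,5]
    - [0,0,0.016,0,5]
    - [0,0,0.016,0,5]
    - [0,0,0.016,0,5]
    - [0,0,0.016,0,5]
    - [0,0,0.016,0,5]
    - [0,0,0.016,0,5]
    - [0,0,0.016,0,5]
    - [0,0,0.016,0,5]
  newtons: 25

```text
time_s: 14.95
tcp_pos: [0.4708, 0.259, 0.1195]
eef_rot: [-180.0, -0.0, -120.9]
contact_force: [-0.5, -0.2, 0.9]
gripper_width: 0.0128
gripper_force: 0.3
```

Emit:
step_arm:
  plan:
    - [0,0,0,0,5]
    - [0,0,0,0,5]
    - [0,0,0,0,5]

```text
time_s: 15.2
tcp_pos: [0.4707, 0.2591, 0.1195]
eef_rot: [180.0, -0.0, -120.9]
contact_force: [-0.3, -0.0, -0.7]
gripper_width: 0.0119
gripper_force: 25.0
```

```bash
python3 - <<'E'
from h import *
z=r.get_state()["tcp_pos"][2]-.115; print("tcp above underside",z)
rows((.4718,.2596,.256+z,-121),(.41,.20,.256+z,-110))
E
```

```text
tcp above underside 0.004507076089685397
row [-0.004 -0.003 -0.564] 0.001
row [ 0.327  0.087 -0.564] -0.182
15.2 [0.4707 0.2591 0.1195] [ 179.9917   -0.0051 -120.9156]
```

Emit:
step_arm:
  plan:
    - [0,0,-0.06,0,5]
    - [0,0,-0.15,0,5]
    - [0,0,-0.25,0,5]
    - [0,0,-0.35,0,5]
    - [0,0,-0.45,0,5]
    - [0.05,0.02,-0.53,0,5]
    - [0.12,0.04,-0.57,-0.05,5]
    - [0.18,0.06,-0.57,-0.1,5]
    - [0.25,0.08,-0.57,-0.15,5]
    - [0.31,0.09,-0.57,-0.2,5]
    - [0.34,0.09,-0.57,-0.24,5]
    - [0.34,0.09,-0.57,-0.25,5]

```text
time_s: 16.2
tcp_pos: [0.4067, 0.1964, 0.2621]
eef_rot: [180.0, 0.0, -105.8]
contact_force: [0.1, 1.3, -0.9]
gripper_width: 0.0114
gripper_force: 25.0
```

```bash
python3 - <<'E'
from h import *
s=r.get_state();print(s["contact_force"],s["gripper_force"],instand(s["tcp_pos"]))
rows(st(-.16,0,.2605))
E
```

```text
[ 0.14    1.3017 -0.8589] 24.992332756519318 [-0.2266  0.1269]
row [ 0.508 -0.265  0.006] 0.003
16.2 [0.4067 0.1964 0.2621] [ 179.9814    0.0162 -105.8144]
```

Emit:
step_arm:
  plan:
    - [0.05,-0.03,0.006,0,5]
    - [0.12,-0.07,0.006,0,5]
    - [0.2,-0.11,0.006,0,5]
    - [0.28,-0.15,0.006,0,5]
    - [0.36,-0.19,0.006,0,5]
    - [0.43,-0.23,0.006,0,5]
    - [0.48,-0.26,0.006,0,5]
    - [0.51,-0.26,0.006,0,5]
    - [0.51,-0.26,0.006,0,5]
    - [0.51,-0.26,0.006,0,5]

```text
time_s: 17.03
tcp_pos: [0.4354, 0.0574, 0.2604]
eef_rot: [180.0, -0.0, -106.0]
contact_force: [0.3, -0.5, -2.2]
gripper_width: 0.0116
gripper_force: 25.0
```

```bash
python3 - <<'E'
from h import *
im=eyes.capture("scene");c=cam("scene");print(instand(r.get_state()["tcp_pos"]))
for b in blobs(wood(im),40): 
    R=cv2.boundingRect(b)
    if 200<R[0]<400: print(R,[instand(plane(c,u,R[1]+R[3]/2,.273)) for u in (R[0],R[0]+R[2])])
rows(st(-.16,0,.2605),st(-.025,0,.2605))
cv2.imwrite("pics/s2.png",cv2.resize(im[90:330,200:460],None,fx=2,fy=2)[:,:,::-1])
E
```

```text
[-0.1607  0.0015]
(286, 265, 82, 17) [array([ 0.0757, -0.0544]), array([0.0771, 0.0608])]
row [ 0.006 -0.003 -0.   ] 0.001
row [ 0.006 -0.543 -0.   ] 0.001
17.0833 [0.4354 0.0577 0.2605] [ 179.9926    0.0064 -105.9452]
```

View pics/s2.png

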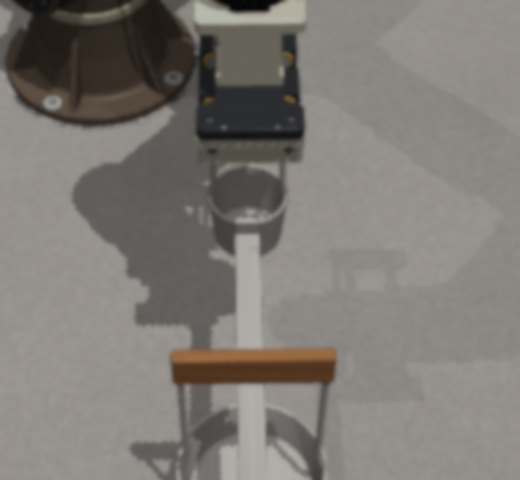

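The small pail is held level and its wires (212 and 283) straddle the bar centre (247). The large pail hangs square behind it. I slide in.

Emit:
step_arm:
  plan:
    - [0,-0.03,0,0,5]
    - [0,-0.08,0,0,5]
    - [0,-0.14,0,0,5]
    - [0,-0.2,0,0,5]
    - [0,-0.27,0,0,5]
    - [0,-0.34,0,0,5]
    - [0,-0.41,0,0,5]
    - [0,-0.47,0,0,5]
    - [0,-0.52,0,0,5]
    - [0,-0.54,0,0,5]
    - [0,-0.54,0,0,5]
    - [0,-0.54,0,0,5]

```text
time_s: 18.08
tcp_pos: [0.5651, 0.0202, 0.2601]
eef_rot: [180.0, -0.0, -105.9]
contact_force: [-0.8, -0.3, -2.1]
gripper_width: 0.0121
gripper_force: 25.0
```

Emit:
step_arm:
  plan:
    - [0,0,0.02,0,5]
    - [0,0,0.05,0,5]
    - [0,0,0.08,0,5]
    - [0,0,0.105,0,5]
    - [0,0,0.12,0,5]
    - [0,0,0.125,0,5]
    - [0,0,0.125,0,5]
    - [0,0,0.125,0,5]

```text
time_s: 18.75
tcp_pos: [0.5653, 0.0203, 0.2295]
eef_rot: [-180.0, -0.0, -105.9]
contact_force: [0.2, -0.4, -2.2]
gripper_width: 0.0118
gripper_force: 25.0
```

```bash
python3 - <<'E'
from h import *
s=r.get_state();print(s["contact_force"],instand(s["tcp_pos"]))
rows(st(-.025,0,.2265))
E
```

```text
[ 0.2306 -0.4444 -2.2056] [-0.0255  0.0013]
row [ 0.005 -0.002  0.012] 0.002
18.75 [0.5653 0.0203 0.2295] [-179.9889   -0.0008 -105.9086]
```

Emit:
step_arm:
  plan:
    - [0,0,0.004,0,5]
    - [0,0,0.008,0,5]
    - [0,0,0.012,0,5]
    - [0,0,0.012,0,5]

```text
time_s: 19.08
tcp_pos: [0.5653, 0.0202, 0.2265]
eef_rot: [-180.0, 0.0, -105.9]
contact_force: [0.4, -0.7, -1.0]
gripper_width: 0.012
gripper_force: 25.0
```

Emit:
step_arm:
  plan:
    - [0,0,0.003,0,5]
    - [0,0,0.006,0,5]
    - [0,0,0.006,0,5]

```text
time_s: 19.33
tcp_pos: [0.5654, 0.0202, 0.2265]
eef_rot: [-179.9, 0.0, -105.9]
contact_force: [-5.2, 0.3, 9.0]
gripper_width: 0.0119
gripper_force: 25.0
```

Emit:
step_arm:
  plan:
    - [0,0,-0.003,0,18]
    - [0,0,-0.003,0,26]
    - [0,0,-0.003,0,34]
    - [0,0,-0.003,0,34]
    - [0,0,-0.003,0,34]
    - [0,0,-0.05,0,34]
    - [0,0,-0.12,0,34]
    - [0,0,-0.2,0,34]
    - [0,0,-0.3,0,34]
    - [0,0,-0.42,0,34]
    - [0,0,-0.5,0,34]
    - [0,0,-0.5,0,34]

```text
time_s: 20.33
tcp_pos: [0.567, 0.0202, 0.3548]
eef_rot: [-179.6, 0.2, -105.9]
contact_force: [-1.1, 0.7, 0.9]
gripper_width: 0.0337
gripper_force: 0.0
```

Emit:
step_arm:
  plan:
    - [0,0.1,0,0,34]
    - [0,0.25,0,0,34]
    - [0,0.4,0,0,34]
    - [0,0.5,0,0,34]
    - [0,0.5,0,0,34]
    - [0,0.5,0,0,34]

```text
time_s: 20.83
tcp_pos: [0.4442, 0.0548, 0.3504]
eef_rot: [-179.9, 0.1, -105.8]
contact_force: [-0.4, -0.1, -0.1]
gripper_width: 0.0344
gripper_force: 0.0
```

```bash
python3 - <<'E'
from h import *
im=eyes.capture("scene");c=cam("scene")
for b in blobs(wood(im),40): 
    R=cv2.boundingRect(b)
    if 200<R[0]<400: print(R,[instand(plane(c,u,R[1]+R[3]/2,.239)) for u in (R[0],R[0]+R[2])])
cv2.imwrite("pics/s3.png",cv2.resize(im[150:390,200:460],None,fx=2,fy=2)[:,:,::-1])
E
```

```text
(286, 264, 82, 18) [array([ 0.0527, -0.0566]), array([0.0542, 0.0646])]
(303, 224, 45, 17) [array([-0.0224, -0.0319]), array([-0.0214,  0.0382])]
```

View pics/s3.png

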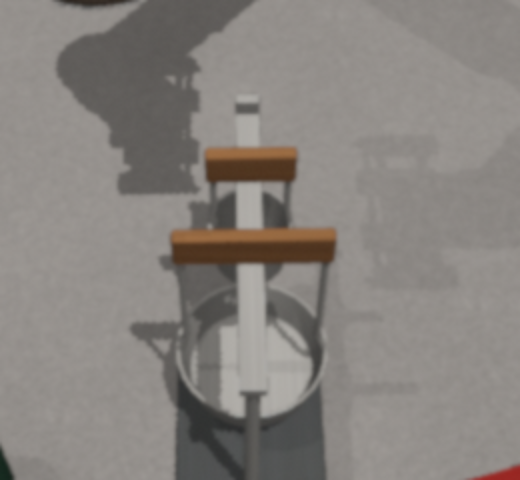

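Both slats lie square across the bar: the small one at (250,163), stand x about -22 mm, and the large one at (253,245), about +53 mm. Both are centred within 4 mm and the gripper is away, so I hand in.

```bash
python3 -c "
from plant import workorder
print(workorder.close_job())"
```

```text
the job is handed in; nothing more can be done
None
```

Both pails hang level and let go on the hook, the large one at about +53 mm and the small one in front at about -22 mm; I handed the job in at about 21 s, and no verdict was returned.

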